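# Set the day wheel on the rusk box

## Robot

A 6-joint arm with a two-finger parallel gripper is mounted at the origin on the work surface. World frame = base frame: x ahead of the robot, y to its left, z up, the work surface at z = 0. Lengths are in m, angles in rad, forces in N, time in s.
With the tool pointing down it reaches from about 0.3 to 0.825 m from the base axis. Payload 5.4 kg.
Tool frame: the origin (TCP) lies midway between the tips of the shut fingers; the grasp point (between the pads) lies 19 mm behind it (r.tcp_to_grasp is the distance from the TCP to the grasp point, in m); z points along the fingers, y is the line along which they close (so a half turn about z gives the same grasp; the last joint's range is limited). The gripper opens to 92 mm and grips with 3 to 60 N. Pads are 20 mm wide; open, the fingers measure 128 mm over their backs; the gripper's body (75 mm by 189 mm) begins 69 mm behind the grasp point.
Start: joints at [1.095, 0.158, 1.597, -0, 1.386, -0.21], TCP at [0.151, 0.555, 0.215] pointing down, gripper open.
Joint ranges: [-2.91, 2.91], [-0.94, 2.29], [0.18, 2.7], [-1.29, 4.43], [0.17, 2.64], [-3, 3]. Speed limits (rad/s): [2.57, 2.57, 3.14, 3.14, 3.14, 3.14].

## Interface

Orientations are given as a unit quaternion [x, y, z, w].
In Python, from station import sensors, camera, camera_params, r gives the robot as it stands. The module is installed in compiled form; this text tells all that it offers.
- The arm moves only by the tool apply_moves, never from a script. Its argument "deltas" is a list of rows, each an object of numbers: "tx", "ty", "tz": the shift along the tool's x, y, z in mm; "ax", "ay", "az": the turn, a rotation vector about the tool's x, y, z in degrees; "grip": the gripper's target within -1 to 1 (fully open at 1, half-way at 0, shut at -1). In form: [{"tx": .., "ty": .., "tz": .., "ax": .., "ay": .., "az": .., "grip": ..}, ...]. A call has 1 to 20 rows; each row is the pose to reach, as a shift and turn from the pose commanded when the call began, along the tool's axes at that moment; what a row does not reach only later rows make up. A row lasts 1/12 s, in which the tool goes at most 41.7 mm and 7.16 degrees, less where a joint would pass 70% of its speed; a pose out of reach is approached as far as the arm can. A call with a gripper value outside its range is refused whole. The fingers move at their own pace and stop on an object; "squeeze" is the grip in N (left out, the last holds). Time passes only in rows, so rows that repeat a pose let the fingers close. It gives the time, the measured TCP pose, the force, the opening and the grip force at its end, in the units of the state.
- sensors.get_state(): the state, without advancing time (a new reading comes with each control period).
- camera(name): name is "scene" or "top"; returns the picture (480x640x3 uint8, red, green, blue); there is no depth.
- camera_params(name): a dict with "fx", "fy", "cx", "cy" (pixels), "R" (3x3) and "t" (3): a world point X has camera coordinates R X + t. Camera axes: x right, y down, z forward; pixel columns grow to the right and rows downward; lengths in m; the calibration is good to about 2 mm. A picture is of the moment at which its call begins. camera_params takes no time and is no camera call.
- r.finish_job(): hands the job in; it is judged then, once.
The state is a dict: "time_s": time; "joints": joint angles; "dq": joint speeds; "joint_efforts": joint torques, N m; "position": TCP position; "ee_rot": TCP orientation; "force": force on the tool from outside, world axes, zero at the start; "ft_torque": the same for the moment, N m; "gripper_width": opening from 0.0 (shut) to 1.0 (fully open); "grip_force": force on a finger pad.
Only numpy, scipy, OpenCV 4.12 (cv2) and the standard library are available. Lean on these libraries where they do the work, as an engineer would, in place of code of your own. Each camera call takes 0.05 s, during which the arm holds its last target. There are 200 camera calls.

## Task

The rusk box was refilled today, so set the day wheel in its lid to today's colour: with a fingertip, flick the wheel's lobed front edge on to the left (clockwise seen from above) click by click until green shows in the window and the wheel rests there on its click, without running past green. Do not pick up or shift the box, leave the jars, spoon, funnel and bowl where they are, and finish with the fingers clear.

Things in the scene. Friction and masses are not known exactly. Their poses are not given: they have to be found in the camera images.
- rusk_box: Loose glass box of rusks, about 1.6 kg. Origin: centre of its underside, z up; its front, where the wheel sticks out, faces its own -x; +y is left for someone facing that front. Glass 140 (x) x 180 (y) mm, 78 mm high; grey-blue lid on it 150 x 190 mm, 78 to 100 mm high. Dark hood on the lid over the wheel's far half: 119 mm high, x -41 to +9 mm, y -52 to +52 mm.
- day_wheel (a joint): Endless day wheel in rad, growing clockwise seen from above (front edge moves to the box's +y, left). It clicks every 0.8976 rad (1/7 turn): -3.590 blue in the window, -2.693 yellow, -1.795 red, -0.898 brown, 0 green, +0.898 orange, +1.795 black. Starts on red, yellow or blue, very rarely stuck between two. Pushed past halfway (25.7 degrees) it snaps to the next click and stays; let go sooner, it springs back.
- wheel_axis (a point): Centre of the day wheel's top face: box frame x -46, y 0, z 114 mm. The flat cream wheel lies on the lid, 102 to 114 mm high: disc of 36 mm radius with seven upright finger lobes (9 mm wide round posts, 12 mm tall, centred at 43.5 mm radius, tips at 48 mm), coloured sectors between them. It overhangs the lid's front edge (x -75 mm) by 19 mm, with free space before and below.
- flick_point (a point): Foremost point of the wheel's edge at mid-thickness: box frame x -94, y 0, z 108 mm. At rest on a click a lobe's tip is here, pointing straight to the front, its neighbours 51.4 degrees either side. Pushing a lobe sideways takes about 3 N; push at up to 60 mm/s, faster shoves the box. This point moves with the box, not with the wheel; axes as the box's.
- window (a point): Centre of the pale-framed window in the dark hood, 24 mm wide and 28 mm long, beyond the wheel's centre as seen from the front: box frame x -15, y 0, z 119 mm. The colour seen through it is the day set.
- jar_a: Left of the box, an empty glass baby food jar with a green screw-top lid, 58 mm across, 76 mm tall, upright; origin at the centre of its underside. A bystander.
- jar_b: Right of the box, an empty glass baby food jar with a green screw-top lid, 58 mm across, 76 mm tall, upright; origin at the centre of its underside. A bystander.
- jar_c: An empty glass baby food jar with a green screw-top lid, 58 mm across, 76 mm tall, upright; origin at the centre of its underside. A bystander.
- jar_d: An empty glass baby food jar with a green screw-top lid, 58 mm across, 76 mm tall, upright; origin at the centre of its underside. A bystander.
- spoon: A pink plastic feeding spoon, 150 mm long, lying flat on the shelf before the box; origin under its middle. A bystander.
- funnel: A small stainless steel funnel standing mouth down, 92 mm across and 85 mm tall; origin at the centre of its underside. A bystander.
- bowl: A yellow plastic bowl, 130 mm across and 55 mm tall, on a clear acrylic turntable (220 mm across, top 18 mm above the shelf); origin at the centre of its underside. A bystander.

How it is judged:
By the outcome, as a careful person would: the job done as asked, in the order asked, and still so for the second after the job is handed in, with the robot touching nothing.
It also fails if it takes over 48 s, if anything falls off the work surface, if the arm or the gripper's body presses on something with over 40 N, if the wrist force passes 120 N, or if a joint passes its speed limit or range.

## Working session

There is one attempt and no reset: what is moved stays moved. The work goes in short steps, Python scripts to look and compute and a tool call to move; the robot and the scene stay as the last step left them, time stands still between calls to the robot, and variables do not carry over. Pictures are saved under pics/ and viewed, at most 10 in all, crops included, and the job is handed in when it is done.

Besides the shell and the picture viewer there is one more tool, called after "Call:" in YAML: its name, and indented under it one key for each argument. apply_moves: Moves the arm, as the interface text tells. Its arguments: {"type":"object","properties":{"deltas":{"type":"array","items":{"type":"object","properties":{"tx":{"type":"number"},"ty":{"type":"number"},"tz":{"type":"number"},"ax":{"type":"number"},"ay":{"type":"number"},"az":{"type":"number"},"grip":{"type":"number"}}}},"squeeze":{"type":"number"}},"required":["deltas"]}

```bash
mkdir -p pics
python3 - <<'E'
from station import sensors,camera,camera_params,r
import cv2,numpy as np
for n in("scene","top"):
    im=camera(n); np.save(f"pics/{n}0.npy",im); cv2.imwrite(f"pics/{n}0.png",im[:,:,::-1]); p=camera_params(n); print(n,p)
s=sensors.get_state(); print(s)
E
```

```text
scene {'fx': 590.9516307685229, 'fy': 590.9516307685229, 'cx': 307.0348147683437, 'cy': 242.12454357501156, 'R': array([[ 0.46548271,  0.88505477, -0.00197574],
       [ 0.49873027, -0.26414337, -0.82552795],
       [-0.73115933,  0.38328362, -0.56435778]]), 't': array([-0.23923357, -0.21062939,  2.00725655])}
top {'fx': 613.953686903511, 'fy': 613.953686903511, 'cx': 319.0097453506009, 'cy': 243.3564373470201, 'R': array([[ 0.06158957, -0.99809953,  0.00201246],
       [-0.97699997, -0.06069975, -0.20441771],
       [ 0.20415137,  0.01062382, -0.97888168]]), 't': array([-0.05398947,  0.5810293 ,  1.38297579])}
{'time_s': 0.1, 'joints': array([ 1.09489606e+00,  1.58949599e-01,  1.59807897e+00,  1.40032378e-05,
        1.38622804e+00, -2.10065799e-01]), 'dq': array([-0.00041859, -0.00173376, -0.00267157,  0.00080433, -0.00055538,
        0.00067469]), 'joint_efforts': array([ 6.13629868e-05, -3.86502028e+01, -3.22960281e+01,  7.03079137e-02,
        3.39375960e-02, -8.96649112e-05]), 'position': array([0.15079559, 0.5542942 , 0.21375155]), 'ee_rot': array([ 1.32527437e-01,  9.91178988e-01, -7.81205015e-04, -2.86272991e-04]), 'force': array([-0.77160784,  0.2423896 , -0.48615105]), 'ft_torque': array([-0.02352521, -0.01143467, -0.0385067 ]), 'grip_force': 0.0, 'gripper_width': 0.9958271908054037}
```

View pics/scene0.png

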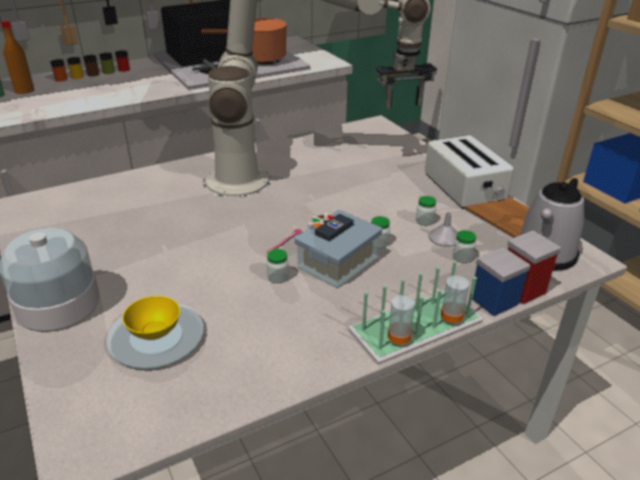

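View pics/top0.png

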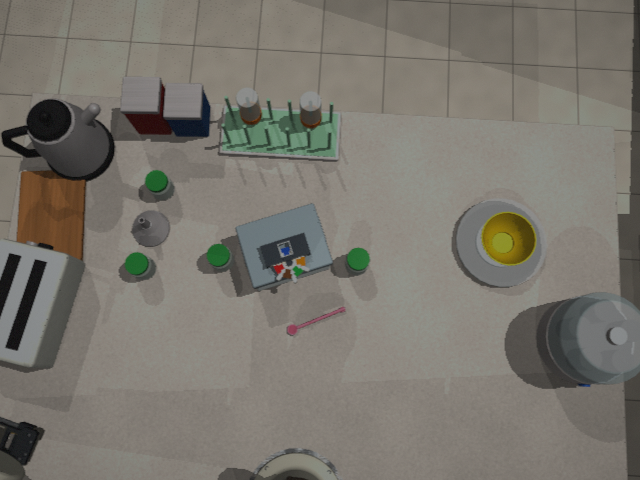

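The scene view shows the box at about (340,245). In the top view its lid is centred near (284,246), with the wheel toward the robot at (290,267) and blue in the window at (285,248), so it should need 4 clicks. Next I measure the lid and hood and look at an enlarged crop.

```bash
cat > h.py <<'E'
from station import sensors,camera,camera_params,r
import cv2,numpy as np
from scipy.spatial.transform import Rotation as Ro
def ray(n,uv,z):
    p=camera_params(n);R=np.array(p['R']);c=-R.T@p['t']
    uv=np.atleast_2d(uv).astype(float)
    d=np.c_[(uv[:,0]-p['cx'])/p['fx'],(uv[:,1]-p['cy'])/p['fy'],np.ones(len(uv))]@R
    return c+d*((z-c[2])/d[:,2])[:,None]
def proj(n,X):
    p=camera_params(n);q=np.atleast_2d(X)@np.array(p['R']).T+p['t']
    return np.c_[q[:,0]/q[:,2]*p['fx']+p['cx'],q[:,1]/q[:,2]*p['fy']+p['cy']]
E
python3 - <<'E'
from h import *
im=np.load('pics/top0.npy');hsv=cv2.cvtColor(im,cv2.COLOR_RGB2HSV)
print("lid hsv",hsv[225,270],hsv[260,245],hsv[235,312],"hood",hsv[245,268],"table",hsv[300,380])
def biggest(m,c=(284,246)):
    cs,_=cv2.findContours(m,cv2.RETR_EXTERNAL,cv2.CHAIN_APPROX_NONE)
    return max(cs,key=cv2.contourArea)
roi=np.zeros(im.shape[:2],np.uint8);roi[195:300,232:340]=1
lid=cv2.inRange(hsv,(92,30,70),(125,160,255))*roi
hood=cv2.inRange(hsv,(0,0,0),(180,255,70))*roi; hood[:228]=0;hood[:, :255]=0;hood[272:]=0
for nm,m,z in(("lid",lid,.1),("hood",hood,.119)):
    c=biggest(m)[:,0]; P=ray("top",c,z)[:,:2]
    rc=cv2.minAreaRect((P*1000).astype(np.float32)); print(nm,len(c),rc,np.round(cv2.boxPoints(rc)).tolist())
cv2.imwrite('pics/crop1.png',cv2.resize(np.hstack([im[200:296,232:332],cv2.cvtColor(lid,cv2.COLOR_GRAY2RGB)[200:296,232:332]])[:,:,::-1],None,fx=4,fy=4,interpolation=cv2.INTER_CUBIC))
E
```

```text
lid hsv [ 98  36 126] [100  35  88] [101  34 128] hood [102  48  53] table [ 20  21 143]
lid 360 ((566.4404296875, 62.43022155761719), (147.919189453125, 187.7194366455078), 21.248825073242188) [[463.0, 123.0], [532.0, -52.0], [669.0, 2.0], [601.0, 177.0]]
hood 142 ((544.9920654296875, 55.58760070800781), (63.64482879638672, 104.79863739013672), 21.81450653076172) [[496.0, 92.0], [535.0, -5.0], [594.0, 19.0], [555.0, 116.0]]
```

View pics/crop1.png

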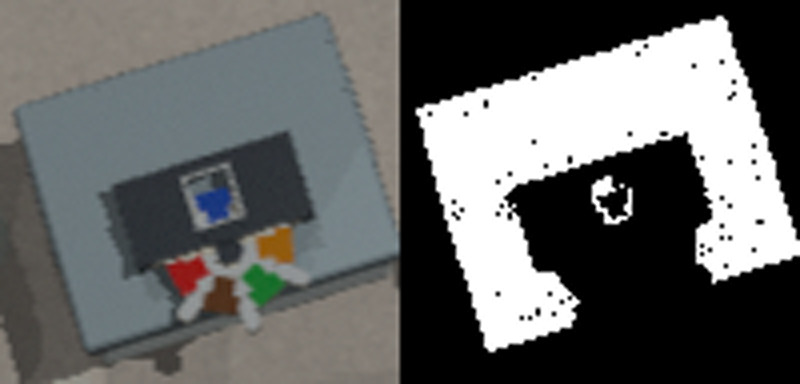

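The crop shows blue in the window at (213,200) in the crop. The front lobe tip is at about (250,325), with its neighbours at (185,315) and (305,280), so the wheel sits on its click. The lid rectangle measures 148 x 188 mm against 150 x 190 given, with yaw about 21.3°. I'll check this pose against both views and work out the approach move.

```bash
cat >> h.py <<'E'
C=np.array([.5664,.0624]);YAW=np.radians(21.3)
def bw(x,y,z):  # box mm -> world m
    c,s=np.cos(YAW),np.sin(YAW); return np.array([C[0]+(c*x-s*y)/1e3,C[1]+(s*x+c*y)/1e3,z/1e3])
def delta(x,y,z):
    s=sensors.get_state();R=Ro.from_quat(s['ee_rot'])
    T=np.c_[[-np.sin(YAW),np.cos(YAW),0],[np.cos(YAW),np.sin(YAW),0],[0,0,-1]]
    best=min((Ro.from_matrix(R.as_matrix().T@(T*np.array(k)))for k in((1,1,1),(-1,-1,1))),key=lambda q:q.magnitude())
    return np.round(R.inv().apply(bw(x,y,z)-s['position'])*1e3,1),np.round(np.degrees(best.as_rotvec()),1)
def box():
    s=sensors.get_state();d=s['position'][:2]-C;c,q=np.cos(YAW),np.sin(YAW)
    return np.round([1e3*(c*d[0]+q*d[1]),1e3*(-q*d[0]+c*d[1]),1e3*s['position'][2]],1),np.round(s['force'],1),round(s['time_s'],2)
E
python3 - <<'E'
from h import *
top=np.load('pics/top0.npy').copy();sc=np.load('pics/scene0.npy').copy();k=6
o={"top":(235,200),"scene":(285,195)};out=[]
for n,im in(("top",top),("scene",sc)):
    x0,y0=o[n];b=cv2.resize(im[y0:y0+98,x0:x0+100][:,:,::-1],None,fx=4,fy=4,interpolation=cv2.INTER_CUBIC)
    pts=[bw(sx*75,sy*95,100) for sx in(-1,1) for sy in(-1,1)]+[bw(-46-48*np.cos(a),48*np.sin(a),114) for a in np.radians([-51.4,0,51.4])]+[bw(-15,0,119),bw(9,52,119),bw(9,-52,119)]
    for q in proj(n,np.array(pts)): cv2.circle(b,tuple(np.int32((q+.5-[x0,y0])*4).tolist()),3,(255,0,255),-1)
    out.append(b)
cv2.imwrite('pics/ov1.png',np.hstack(out))
print(delta(-122,-22,180),delta(-122,-22,100),bw(-46,0,114),box())
E
```

```text
(array([-445.3, -455.7,   34.3]), array([-0.1,  0. , 53.5])) (array([-445.3, -455.5,  114.3]), array([-0.1,  0. , 53.5])) [0.5235422  0.04569044 0.114     ] (array([-208.5,  609.3,  213.8]), array([-0.8,  0.2, -0.5]), 0.1)
```

View pics/ov1.png

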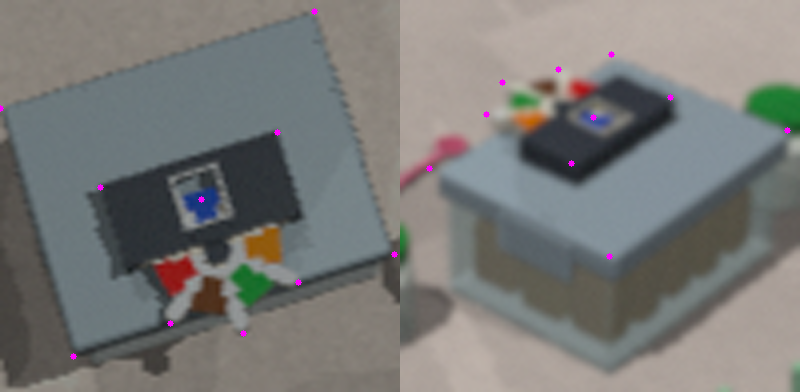

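The overlay fits the top view within about 1 px, and the scene view agrees to about 1–2 px. Now I move to a spot in front of the wheel and above it, with the fingers shut.

Call:
apply_moves:
  deltas:
    - {"tx": -20,"ty": -20,"tz": 0,"az": 3,"grip": -1}
    - {"tx": -48,"ty": -49,"tz": 0,"az": 6,"grip": -1}
    - {"tx": -76,"ty": -78,"tz": 0,"az": 9,"grip": -1}
    - {"tx": -104,"ty": -107,"tz": 0,"az": 13,"grip": -1}
    - {"tx": -132,"ty": -135,"tz": 0,"az": 16,"grip": -1}
    - {"tx": -160,"ty": -164,"tz": 0,"az": 20,"grip": -1}
    - {"tx": -188,"ty": -193,"tz": 0,"az": 23,"grip": -1}
    - {"tx": -216,"ty": -221,"tz": 0,"az": 26,"grip": -1}
    - {"tx": -244,"ty": -250,"tz": 0,"az": 30,"grip": -1}
    - {"tx": -272,"ty": -279,"tz": 0,"az": 33,"grip": -1}
    - {"tx": -300,"ty": -307,"tz": 0,"az": 36,"grip": -1}
    - {"tx": -328,"ty": -336,"tz": 6,"az": 40,"grip": -1}
    - {"tx": -356,"ty": -365,"tz": 12,"az": 43,"grip": -1}
    - {"tx": -384,"ty": -393,"tz": 18,"az": 46,"grip": -1}
    - {"tx": -410,"ty": -420,"tz": 24,"az": 50,"grip": -1}
    - {"tx": -430,"ty": -440,"tz": 30,"az": 52,"grip": -1}
    - {"tx": -440,"ty": -450,"tz": 34,"az": 53.5,"grip": -1}
    - {"tx": -445,"ty": -456,"tz": 34,"az": 53.5,"grip": -1}
    - {"tx": -445,"ty": -456,"tz": 34,"az": 53.5,"grip": -1}
    - {"tx": -445,"ty": -456,"tz": 34,"az": 53.5,"grip": -1}

```text
invalid input
```

Run:
```python
from h import *
print(box(),delta(-122,-22,100))
a=camera("top");b=camera("scene")
o=np.hstack([cv2.resize(a[190:340,220:370],None,fx=2.66,fy=2.66),cv2.resize(b[110:260,255:405],None,fx=2.66,fy=2.66)])
cv2.imwrite('pics/a1.png',o[:,:,::-1])
print(proj("top",bw(*box()[0])),proj("scene",bw(*box()[0])))
```

```text
(array([-208.5,  609.3,  213.8]), array([-0.8,  0.2, -0.5]), 0.1) (array([-445.3, -455.5,  114.3]), array([-0.1,  0. , 53.5]))
[[ 15.79162269 424.07834938]] [[402.51343602 105.87607187]]
```

View pics/a1.png

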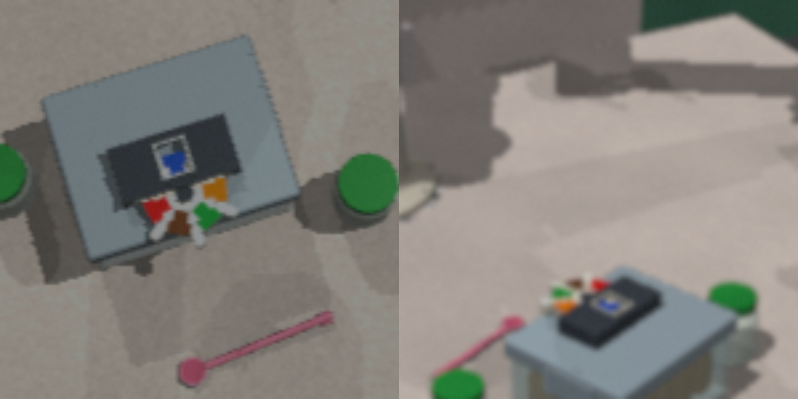

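The call was refused, so the arm hasn't moved and the picture shows the box unchanged. I'll try again with every key in the row.

Call:
apply_moves:
  deltas:
    - {"tx": -20,"ty": -20,"tz": 0,"ax": 0,"ay": 0,"az": 3,"grip": -1}
  squeeze: 20

```text
time_s: 0.28
position: [0.1636, 0.5319, 0.2142]
ee_rot: [0.157, 0.988, 0.0, -0.001]
force: [0.2, -0.6, 0.2]
gripper_width: 0.948
grip_force: 0.0
```

Call:
apply_moves:
  deltas:
    - {"tx": -56,"ty": -52,"tz": 0,"ax": 0,"ay": 0,"az": 6,"grip": -1}
    - {"tx": -84,"ty": -77,"tz": 0,"ax": 0,"ay": 0,"az": 9,"grip": -1}
    - {"tx": -112,"ty": -103,"tz": 0,"ax": 0,"ay": 0,"az": 12,"grip": -1}
    - {"tx": -140,"ty": -129,"tz": 0,"ax": 0,"ay": 0,"az": 16,"grip": -1}
    - {"tx": -168,"ty": -155,"tz": 0,"ax": 0,"ay": 0,"az": 19,"grip": -1}
    - {"tx": -196,"ty": -181,"tz": 0,"ax": 0,"ay": 0,"az": 22,"grip": -1}
    - {"tx": -224,"ty": -206,"tz": 0,"ax": 0,"ay": 0,"az": 25,"grip": -1}
    - {"tx": -252,"ty": -232,"tz": 0,"ax": 0,"ay": 0,"az": 28,"grip": -1}
    - {"tx": -280,"ty": -258,"tz": 0,"ax": 0,"ay": 0,"az": 31,"grip": -1}
    - {"tx": -308,"ty": -284,"tz": 5,"ax": 0,"ay": 0,"az": 34,"grip": -1}
    - {"tx": -336,"ty": -310,"tz": 10,"ax": 0,"ay": 0,"az": 38,"grip": -1}
    - {"tx": -364,"ty": -336,"tz": 15,"ax": 0,"ay": 0,"az": 41,"grip": -1}
    - {"tx": -392,"ty": -361,"tz": 20,"ax": 0,"ay": 0,"az": 44,"grip": -1}
    - {"tx": -420,"ty": -387,"tz": 26,"ax": 0,"ay": 0,"az": 47,"grip": -1}
    - {"tx": -440,"ty": -405,"tz": 32,"ax": 0,"ay": 0,"az": 50,"grip": -1}
    - {"tx": -447,"ty": -412,"tz": 34,"ax": 0,"ay": 0,"az": 50.5,"grip": -1}
    - {"tx": -447,"ty": -412,"tz": 34,"ax": 0,"ay": 0,"az": 50.5,"grip": -1}
    - {"tx": -447,"ty": -412,"tz": 34,"ax": 0,"ay": 0,"az": 50.5,"grip": -1}
    - {"tx": -447,"ty": -412,"tz": 34,"ax": 0,"ay": 0,"az": 50.5,"grip": -1}
  squeeze: 20

```text
time_s: 1.87
position: [0.4603, 0.0004, 0.1808]
ee_rot: [0.564, 0.826, 0.0, -0.0]
force: [0.3, -0.9, 0.7]
gripper_width: 0.005
grip_force: 0.0
```

Run:
```python
from h import *
print(box(),delta(-122,-22,100))
a=camera("top");b=camera("scene")
o=np.hstack([cv2.resize(a[190:340,220:370],None,fx=2.66,fy=2.66),cv2.resize(b[110:260,255:405],None,fx=2.66,fy=2.66)])
cv2.imwrite('pics/a2.png',o[:,:,::-1])
p=bw(*box()[0]);print((proj("top",p)-[220,190])*2.66,(proj("scene",p)-[255,110])*2.66+[399,0])
```

```text
(array([-121.4,  -19.3,  180.8]), array([ 0.3, -0.9,  0.7]), 1.87) (array([-2.8, -0.6, 80.8]), array([ 0. , -0. ,  0.1]))
[[231.13398802 260.18381767]] [[512.46636487 220.76542167]]
```

View pics/a2.png

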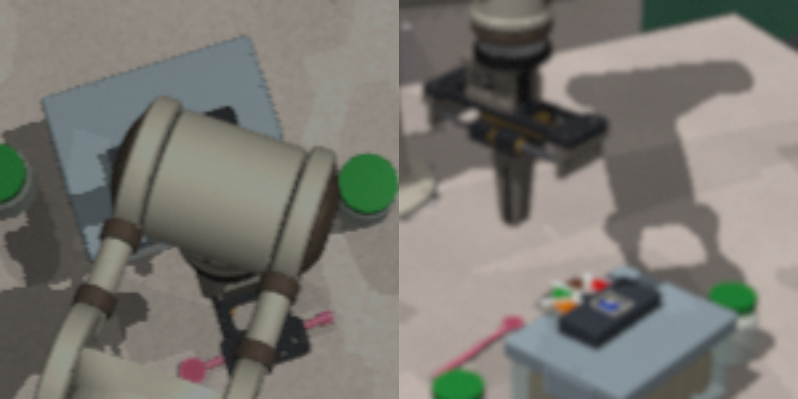

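The fingers are shut and hang in front of the wheel: the tip is at (512,222) in the right half, as projected. Tool x points along box +y and tool y along box +x. From the scene camera the window stays visible. Next I lower and insert the finger to the right of the front lobe.

Call:
apply_moves:
  deltas:
    - {"tx": -1,"ty": 0,"tz": 27,"ax": 0,"ay": 0,"az": 0,"grip": -1}
    - {"tx": -2,"ty": 0,"tz": 54,"ax": 0,"ay": 0,"az": 0,"grip": -1}
    - {"tx": -2,"ty": 0,"tz": 76,"ax": 0,"ay": 0,"az": 0,"grip": -1}
    - {"tx": -2,"ty": 0,"tz": 81,"ax": 0,"ay": 0,"az": 0,"grip": -1}
    - {"tx": -2,"ty": 0,"tz": 81,"ax": 0,"ay": 0,"az": 0,"grip": -1}
    - {"tx": -2,"ty": 5,"tz": 81,"ax": 0,"ay": 0,"az": 0,"grip": -1}
    - {"tx": -2,"ty": 10,"tz": 81,"ax": 0,"ay": 0,"az": 0,"grip": -1}
    - {"tx": -2,"ty": 15,"tz": 81,"ax": 0,"ay": 0,"az": 0,"grip": -1}
    - {"tx": -2,"ty": 19,"tz": 81,"ax": 0,"ay": 0,"az": 0,"grip": -1}
    - {"tx": -2,"ty": 19,"tz": 81,"ax": 0,"ay": 0,"az": 0,"grip": -1}

```text
time_s: 2.8
position: [0.4807, 0.0042, 0.1006]
ee_rot: [0.564, 0.826, 0.0, 0.001]
force: [-0.6, 0.2, 0.4]
gripper_width: 0.007
grip_force: 0.0
```

```bash
python3 -c "
from h import *
print(box())"
```

```text
(array([-100.9,  -23.1,  100.6]), array([-0.6,  0.2,  0.4]), 2.8)
```

Call:
apply_moves:
  deltas:
    - {"tx": 4,"ty": -1,"tz": 0,"ax": 0,"ay": 0,"az": 0,"grip": -1}
    - {"tx": 8,"ty": -1,"tz": 0,"ax": 0,"ay": 0,"az": 0,"grip": -1}
    - {"tx": 12,"ty": -1,"tz": 0,"ax": 0,"ay": 0,"az": 0,"grip": -1}
    - {"tx": 16,"ty": -1,"tz": 0,"ax": 0,"ay": 0,"az": 0,"grip": -1}

```text
time_s: 3.13
position: [0.4721, 0.0185, 0.0996]
ee_rot: [0.564, 0.826, -0.001, 0.0]
force: [-0.6, -4.1, 0.9]
gripper_width: 0.003
grip_force: 1.3
```

```bash
python3 -c "
from h import *
print(box())
s=sensors.get_state();print(Ro.from_quat(s['ee_rot']).inv().apply(s['force']))"
```

```text
(array([-103.8,   -6.7,   99.6]), array([-0.6, -4.1,  0.9]), 3.13)
[-3.57790121 -2.02813705 -0.8538022 ]
```

Contact is about 3.6 N sideways, as expected. I continue the stroke through the click, then back out.

Call:
apply_moves:
  deltas:
    - {"tx": 4,"ty": 0,"tz": 0,"ax": 0,"ay": 0,"az": 0,"grip": -1}
    - {"tx": 8,"ty": 0,"tz": 0,"ax": 0,"ay": 0,"az": 0,"grip": -1}
    - {"tx": 12,"ty": 0,"tz": 0,"ax": 0,"ay": 0,"az": 0,"grip": -1}
    - {"tx": 16,"ty": 0,"tz": 0,"ax": 0,"ay": 0,"az": 0,"grip": -1}
    - {"tx": 20,"ty": 0,"tz": 0,"ax": 0,"ay": 0,"az": 0,"grip": -1}
    - {"tx": 24,"ty": 0,"tz": 0,"ax": 0,"ay": 0,"az": 0,"grip": -1}
    - {"tx": 24,"ty": -10,"tz": 0,"ax": 0,"ay": 0,"az": 0,"grip": -1}
    - {"tx": 24,"ty": -20,"tz": 0,"ax": 0,"ay": 0,"az": 0,"grip": -1}
    - {"tx": 24,"ty": -20,"tz": 0,"ax": 0,"ay": 0,"az": 0,"grip": -1}

```text
time_s: 3.88
position: [0.4442, 0.0343, 0.0994]
ee_rot: [0.565, 0.825, 0.0, -0.0]
force: [-0.9, -0.1, -0.3]
gripper_width: 0.006
grip_force: 0.0
```

```bash
cat >> h.py <<'E'
def look(name):
    b=camera("scene");a=camera("top")
    o=np.hstack([cv2.resize(a[190:300,225:345],None,fx=3.3,fy=3.3,interpolation=cv2.INTER_CUBIC),cv2.resize(b[195:305,285:405],None,fx=3.3,fy=3.3,interpolation=cv2.INTER_CUBIC)])
    cv2.imwrite(f'pics/{name}.png',o[:,:,::-1])
    hsv=cv2.cvtColor(b,cv2.COLOR_RGB2HSV)
    q=np.int32(np.round(proj("scene",bw(-15,0,119))[0]))
    print(q);w=b[q[1]-2:q[1]+6,q[0]-3:q[0]+7].reshape(-1,3);print("most saturated in window",w[np.argsort(-np.ptp(w.astype(int),1))[:4]].tolist())
E
python3 -c "
from h import *
print(box());look('b1')"
```

```text
(array([-124. ,   18.2,   99.4]), array([-0.9, -0.1, -0.3]), 3.88)
[333 224]
most saturated in window [[62, 83, 158], [58, 78, 150], [70, 89, 157], [73, 90, 157]]
```

View pics/b1.png

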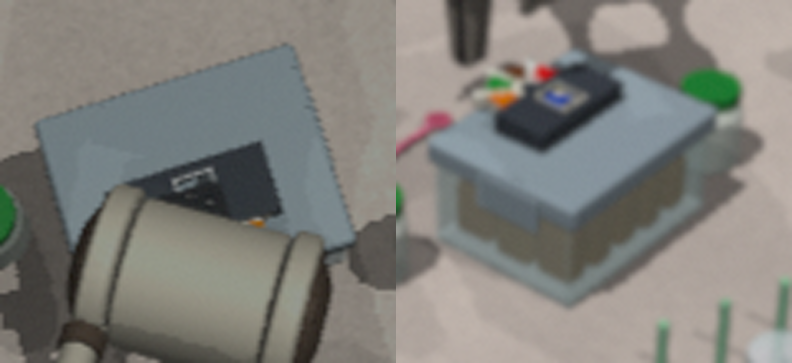

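The window is still blue: (560,95) in the right half is blue and the front lobe has sprung back. The finger slipped past the lobe, so the tips must be thinner than I assumed. I'll repeat 5 mm deeper.

Call:
apply_moves:
  deltas:
    - {"tx": -15,"ty": 0,"tz": 0,"ax": 0,"ay": 0,"az": 0,"grip": -1}
    - {"tx": -30,"ty": 0,"tz": 0,"ax": 0,"ay": 0,"az": 0,"grip": -1}
    - {"tx": -41,"ty": 0,"tz": 0,"ax": 0,"ay": 0,"az": 0,"grip": -1}
    - {"tx": -41,"ty": 0,"tz": 0,"ax": 0,"ay": 0,"az": 0,"grip": -1}
    - {"tx": -41,"ty": 7,"tz": 0,"ax": 0,"ay": 0,"az": 0,"grip": -1}
    - {"tx": -41,"ty": 14,"tz": 0,"ax": 0,"ay": 0,"az": 0,"grip": -1}
    - {"tx": -41,"ty": 20,"tz": 0,"ax": 0,"ay": 0,"az": 0,"grip": -1}
    - {"tx": -41,"ty": 23,"tz": 0,"ax": 0,"ay": 0,"az": 0,"grip": -1}
    - {"tx": -41,"ty": 26,"tz": 0,"ax": 0,"ay": 0,"az": 0,"grip": -1}
    - {"tx": -41,"ty": 26,"tz": 0,"ax": 0,"ay": 0,"az": 0,"grip": -1}

```text
time_s: 4.82
position: [0.4847, 0.0055, 0.0996]
ee_rot: [0.564, 0.826, 0.0, 0.0]
force: [-0.0, -1.2, 0.1]
gripper_width: 0.003
grip_force: 0.0
```

```bash
python3 -c "
from h import *
print(box())
p=camera_params('scene')
b=camera('scene');c=np.int32(proj('scene',bw(*box()[0]))[0]);print(c)
cv2.imwrite('pics/c1.png',cv2.resize(b[c[1]-40:c[1]+30,c[0]-40:c[0]+60],None,fx=6,fy=6,interpolation=cv2.INTER_CUBIC)[:,:,::-1])"
```

```text
(array([-96.8, -23.3,  99.6]), array([-0. , -1.2,  0.1]), 4.82)
[303 222]
```

View pics/c1.png

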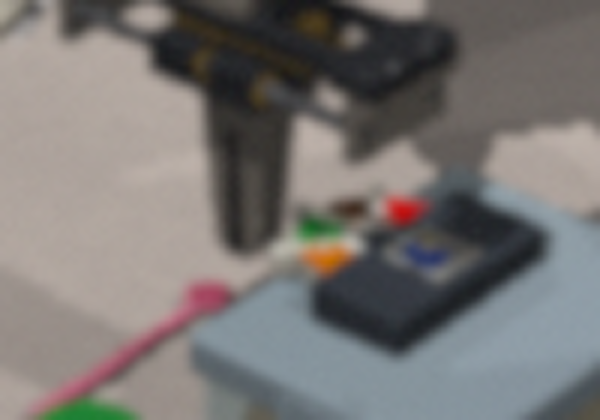

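The finger stands right of the front lobe with its tip at about (248,245), and nothing is touching. I push through.

Call:
apply_moves:
  deltas:
    - {"tx": 5,"ty": 0,"tz": 0,"ax": 0,"ay": 0,"az": 0,"grip": -1}
    - {"tx": 9,"ty": 0,"tz": 0,"ax": 0,"ay": 0,"az": 0,"grip": -1}
    - {"tx": 13,"ty": 0,"tz": 0,"ax": 0,"ay": 0,"az": 0,"grip": -1}
    - {"tx": 17,"ty": 0,"tz": 0,"ax": 0,"ay": 0,"az": 0,"grip": -1}
    - {"tx": 21,"ty": 0,"tz": 0,"ax": 0,"ay": 0,"az": 0,"grip": -1}
    - {"tx": 25,"ty": 0,"tz": 0,"ax": 0,"ay": 0,"az": 0,"grip": -1}

```text
time_s: 5.37
position: [0.4753, 0.0287, 0.0998]
ee_rot: [0.565, 0.825, 0.0, 0.0]
force: [0.4, -1.3, 0.3]
gripper_width: 0.005
grip_force: 0.7
```

```bash
python3 -c "
from h import *
print(box());look('b2')
s=sensors.get_state();print(Ro.from_quat(s['ee_rot']).inv().apply(s['force']))"
```

```text
(array([-97.2,   1.7,  99.8]), array([ 0.4, -1.3,  0.3]), 5.37)
[333 224]
most saturated in window [[162, 148, 65], [160, 146, 72], [170, 157, 84], [148, 135, 65]]
[-0.29889    -0.27238737 -0.2410287 ]
```

One click gained: the window now shows yellow. I finish the stroke, back out, return and re-insert.

Call:
apply_moves:
  deltas:
    - {"tx": 5,"ty": 0,"tz": 0,"ax": 0,"ay": 0,"az": 0,"grip": -1}
    - {"tx": 10,"ty": 0,"tz": 0,"ax": 0,"ay": 0,"az": 0,"grip": -1}
    - {"tx": 15,"ty": 0,"tz": 0,"ax": 0,"ay": 0,"az": 0,"grip": -1}
    - {"tx": 16,"ty": -9,"tz": 0,"ax": 0,"ay": 0,"az": 0,"grip": -1}
    - {"tx": 16,"ty": -18,"tz": 0,"ax": 0,"ay": 0,"az": 0,"grip": -1}
    - {"tx": 16,"ty": -26,"tz": 0,"ax": 0,"ay": 0,"az": 0,"grip": -1}
    - {"tx": 16,"ty": -26,"tz": 0,"ax": 0,"ay": 0,"az": 0,"grip": -1}

```text
time_s: 6.05
position: [0.4433, 0.0334, 0.0992]
ee_rot: [0.565, 0.825, -0.0, -0.001]
force: [-0.3, 0.0, 0.9]
gripper_width: 0.004
grip_force: 0.0
```

```bash
python3 -c "
from h import *
print(box());look('b3')"
```

```text
(array([-125.2,   17.6,   99.2]), array([-0.3,  0. ,  0.9]), 6.05)
[333 224]
most saturated in window [[196, 176, 36], [190, 170, 37], [196, 176, 50], [195, 176, 52]]
```

View pics/b3.png

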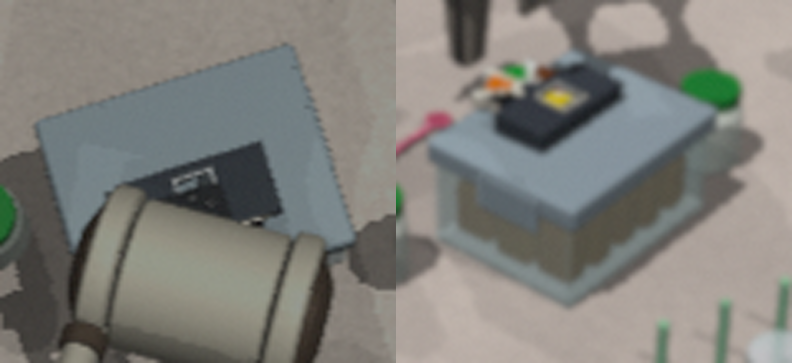

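Yellow rests on its click ((558,98) in the right half) and the box corners haven't moved. Now a full cycle for the next click.

Call:
apply_moves:
  deltas:
    - {"tx": -15,"ty": 0,"tz": 0,"ax": 0,"ay": 0,"az": 0,"grip": -1}
    - {"tx": -30,"ty": 0,"tz": 0,"ax": 0,"ay": 0,"az": 0,"grip": -1}
    - {"tx": -41,"ty": 0,"tz": 0,"ax": 0,"ay": 0,"az": 0,"grip": -1}
    - {"tx": -41,"ty": 0,"tz": 0,"ax": 0,"ay": 0,"az": 0,"grip": -1}
    - {"tx": -41,"ty": 7,"tz": 0,"ax": 0,"ay": 0,"az": 0,"grip": -1}
    - {"tx": -41,"ty": 14,"tz": 0,"ax": 0,"ay": 0,"az": 0,"grip": -1}
    - {"tx": -41,"ty": 21,"tz": 0,"ax": 0,"ay": 0,"az": 0,"grip": -1}
    - {"tx": -41,"ty": 26,"tz": 0,"ax": 0,"ay": 0,"az": 0,"grip": -1}
    - {"tx": -41,"ty": 26,"tz": 0,"ax": 0,"ay": 0,"az": 0,"grip": -1}
    - {"tx": -36,"ty": 26,"tz": 0,"ax": 0,"ay": 0,"az": 0,"grip": -1}
    - {"tx": -32,"ty": 26,"tz": 0,"ax": 0,"ay": 0,"az": 0,"grip": -1}
    - {"tx": -28,"ty": 26,"tz": 0,"ax": 0,"ay": 0,"az": 0,"grip": -1}
    - {"tx": -24,"ty": 26,"tz": 0,"ax": 0,"ay": 0,"az": 0,"grip": -1}
    - {"tx": -20,"ty": 26,"tz": 0,"ax": 0,"ay": 0,"az": 0,"grip": -1}
    - {"tx": -16,"ty": 26,"tz": 0,"ax": 0,"ay": 0,"az": 0,"grip": -1}
    - {"tx": -11,"ty": 26,"tz": 0,"ax": 0,"ay": 0,"az": 0,"grip": -1}
    - {"tx": -6,"ty": 26,"tz": 0,"ax": 0,"ay": 0,"az": 0,"grip": -1}
    - {"tx": 0,"ty": 26,"tz": 0,"ax": 0,"ay": 0,"az": 0,"grip": -1}
    - {"tx": 0,"ty": 13,"tz": 0,"ax": 0,"ay": 0,"az": 0,"grip": -1}
    - {"tx": 0,"ty": 0,"tz": 0,"ax": 0,"ay": 0,"az": 0,"grip": -1}

```text
time_s: 7.82
position: [0.4446, 0.0346, 0.0995]
ee_rot: [0.564, 0.826, 0.0, -0.0]
force: [-0.4, -0.2, 0.2]
gripper_width: 0.005
grip_force: 0.0
```

```bash
python3 -c "
from h import *
print(box());look('b4')"
```

```text
(array([-123.6,   18.4,   99.5]), array([-0.4, -0.2,  0.2]), 7.82)
[333 224]
most saturated in window [[182, 57, 53], [176, 57, 52], [183, 67, 62], [182, 70, 65]]
```

Red now shows. Next comes brown.

Call:
apply_moves:
  deltas:
    - {"tx": -15,"ty": 0,"tz": 0,"ax": 0,"ay": 0,"az": 0,"grip": -1}
    - {"tx": -30,"ty": 0,"tz": 0,"ax": 0,"ay": 0,"az": 0,"grip": -1}
    - {"tx": -41,"ty": 0,"tz": 0,"ax": 0,"ay": 0,"az": 0,"grip": -1}
    - {"tx": -41,"ty": 0,"tz": 0,"ax": 0,"ay": 0,"az": 0,"grip": -1}
    - {"tx": -41,"ty": 7,"tz": 0,"ax": 0,"ay": 0,"az": 0,"grip": -1}
    - {"tx": -41,"ty": 14,"tz": 0,"ax": 0,"ay": 0,"az": 0,"grip": -1}
    - {"tx": -41,"ty": 21,"tz": 0,"ax": 0,"ay": 0,"az": 0,"grip": -1}
    - {"tx": -41,"ty": 26,"tz": 0,"ax": 0,"ay": 0,"az": 0,"grip": -1}
    - {"tx": -41,"ty": 26,"tz": 0,"ax": 0,"ay": 0,"az": 0,"grip": -1}
    - {"tx": -36,"ty": 26,"tz": 0,"ax": 0,"ay": 0,"az": 0,"grip": -1}
    - {"tx": -32,"ty": 26,"tz": 0,"ax": 0,"ay": 0,"az": 0,"grip": -1}
    - {"tx": -28,"ty": 26,"tz": 0,"ax": 0,"ay": 0,"az": 0,"grip": -1}
    - {"tx": -24,"ty": 26,"tz": 0,"ax": 0,"ay": 0,"az": 0,"grip": -1}
    - {"tx": -20,"ty": 26,"tz": 0,"ax": 0,"ay": 0,"az": 0,"grip": -1}
    - {"tx": -16,"ty": 26,"tz": 0,"ax": 0,"ay": 0,"az": 0,"grip": -1}
    - {"tx": -11,"ty": 26,"tz": 0,"ax": 0,"ay": 0,"az": 0,"grip": -1}
    - {"tx": -6,"ty": 26,"tz": 0,"ax": 0,"ay": 0,"az": 0,"grip": -1}
    - {"tx": 0,"ty": 26,"tz": 0,"ax": 0,"ay": 0,"az": 0,"grip": -1}
    - {"tx": 0,"ty": 13,"tz": 0,"ax": 0,"ay": 0,"az": 0,"grip": -1}
    - {"tx": 0,"ty": 0,"tz": 0,"ax": 0,"ay": 0,"az": 0,"grip": -1}

```text
time_s: 9.58
position: [0.4446, 0.0346, 0.0995]
ee_rot: [0.564, 0.826, 0.0, -0.0]
force: [-0.5, -0.4, 0.5]
gripper_width: 0.002
grip_force: 0.0
```

```bash
python3 -c "
from h import *
print(box());look('b5')"
```

```text
(array([-123.6,   18.4,   99.5]), array([-0.5, -0.4,  0.5]), 9.58)
[333 224]
most saturated in window [[107, 76, 59], [113, 84, 67], [101, 73, 56], [111, 84, 68]]
```

Brown now shows. One last click brings green.

Call:
apply_moves:
  deltas:
    - {"tx": -15,"ty": 0,"tz": 0,"ax": 0,"ay": 0,"az": 0,"grip": -1}
    - {"tx": -30,"ty": 0,"tz": 0,"ax": 0,"ay": 0,"az": 0,"grip": -1}
    - {"tx": -41,"ty": 0,"tz": 0,"ax": 0,"ay": 0,"az": 0,"grip": -1}
    - {"tx": -41,"ty": 0,"tz": 0,"ax": 0,"ay": 0,"az": 0,"grip": -1}
    - {"tx": -41,"ty": 7,"tz": 0,"ax": 0,"ay": 0,"az": 0,"grip": -1}
    - {"tx": -41,"ty": 14,"tz": 0,"ax": 0,"ay": 0,"az": 0,"grip": -1}
    - {"tx": -41,"ty": 21,"tz": 0,"ax": 0,"ay": 0,"az": 0,"grip": -1}
    - {"tx": -41,"ty": 26,"tz": 0,"ax": 0,"ay": 0,"az": 0,"grip": -1}
    - {"tx": -41,"ty": 26,"tz": 0,"ax": 0,"ay": 0,"az": 0,"grip": -1}
    - {"tx": -36,"ty": 26,"tz": 0,"ax": 0,"ay": 0,"az": 0,"grip": -1}
    - {"tx": -32,"ty": 26,"tz": 0,"ax": 0,"ay": 0,"az": 0,"grip": -1}
    - {"tx": -28,"ty": 26,"tz": 0,"ax": 0,"ay": 0,"az": 0,"grip": -1}
    - {"tx": -24,"ty": 26,"tz": 0,"ax": 0,"ay": 0,"az": 0,"grip": -1}
    - {"tx": -20,"ty": 26,"tz": 0,"ax": 0,"ay": 0,"az": 0,"grip": -1}
    - {"tx": -16,"ty": 26,"tz": 0,"ax": 0,"ay": 0,"az": 0,"grip": -1}
    - {"tx": -11,"ty": 26,"tz": 0,"ax": 0,"ay": 0,"az": 0,"grip": -1}
    - {"tx": -6,"ty": 26,"tz": 0,"ax": 0,"ay": 0,"az": 0,"grip": -1}
    - {"tx": 0,"ty": 26,"tz": 0,"ax": 0,"ay": 0,"az": 0,"grip": -1}
    - {"tx": 0,"ty": 13,"tz": 0,"ax": 0,"ay": 0,"az": 0,"grip": -1}
    - {"tx": 0,"ty": 0,"tz": 0,"ax": 0,"ay": 0,"az": 0,"grip": -1}

```text
time_s: 11.35
position: [0.4446, 0.0346, 0.0995]
ee_rot: [0.564, 0.826, 0.0, -0.0]
force: [0.3, 0.6, -0.3]
gripper_width: -0.0
grip_force: 0.0
```

```bash
python3 -c "
from h import *
print(box());look('b6')"
```

```text
(array([-123.6,   18.3,   99.5]), array([ 0.3,  0.6, -0.3]), 11.35)
[333 224]
most saturated in window [[58, 136, 66], [55, 131, 62], [66, 140, 76], [71, 140, 76]]
```

Green shows. I retreat up and to the left, clear of everything, then check with the last picture.

Call:
apply_moves:
  deltas:
    - {"tx": 0,"ty": -5,"tz": -20,"ax": 0,"ay": 0,"az": 0,"grip": -1}
    - {"tx": 0,"ty": -10,"tz": -50,"ax": 0,"ay": 0,"az": 0,"grip": -1}
    - {"tx": 10,"ty": -15,"tz": -80,"ax": 0,"ay": 0,"az": 0,"grip": -1}
    - {"tx": 40,"ty": -15,"tz": -100,"ax": 0,"ay": 0,"az": 0,"grip": -1}
    - {"tx": 75,"ty": -15,"tz": -110,"ax": 0,"ay": 0,"az": 0,"grip": -1}
    - {"tx": 110,"ty": -15,"tz": -110,"ax": 0,"ay": 0,"az": 0,"grip": -1}
    - {"tx": 145,"ty": -15,"tz": -110,"ax": 0,"ay": 0,"az": 0,"grip": -1}
    - {"tx": 180,"ty": -15,"tz": -110,"ax": 0,"ay": 0,"az": 0,"grip": -1}
    - {"tx": 200,"ty": -15,"tz": -110,"ax": 0,"ay": 0,"az": 0,"grip": -1}
    - {"tx": 205,"ty": -15,"tz": -110,"ax": 0,"ay": 0,"az": 0,"grip": -1}
    - {"tx": 205,"ty": -15,"tz": -110,"ax": 0,"ay": 0,"az": 0,"grip": -1}
    - {"tx": 205,"ty": -15,"tz": -110,"ax": 0,"ay": 0,"az": 0,"grip": -1}

```text
time_s: 12.45
position: [0.3572, 0.2191, 0.2096]
ee_rot: [0.564, 0.826, -0.0, 0.0]
force: [-0.1, -0.6, -0.5]
gripper_width: 0.003
grip_force: 0.0
```

```bash
python3 -c "
from h import *
print(box());look('b7')
a=camera('top').astype(int);d=np.abs(a-np.load('pics/top0.npy').astype(int)).sum(2)>60
print('changed px in far lid/jar_b area',d[200:240,235:340].sum(),d[240:280,340:375].sum())"
```

```text
(array([-138. ,  222. ,  209.6]), array([-0.1, -0.6, -0.5]), 12.45)
[333 224]
most saturated in window [[57, 137, 68], [57, 131, 64], [66, 139, 73], [71, 139, 76]]
changed px in far lid/jar_b area 0 0
```

View pics/b7.png

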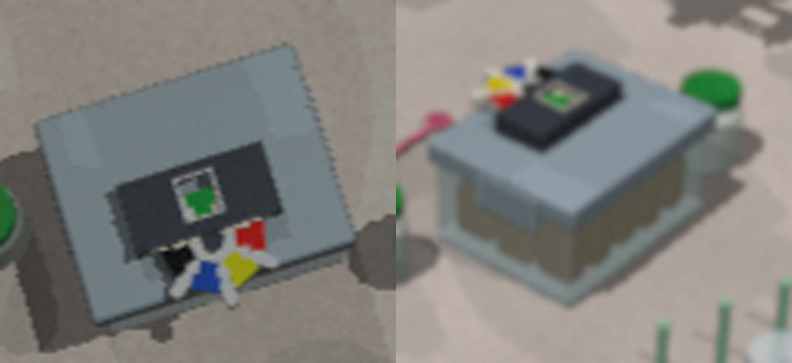

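Green is centred in the window ((200,198) in the left half), the front lobe points straight ahead, the box has not moved and the fingers are clear, so I hand in.

```bash
python3 -c "
from station import r
print(r.finish_job())"
```

```text
the job is handed in; nothing more can be done
None
```

The job is handed in: the day wheel went blue, yellow, red, brown, green and rests on its green click, the box has not moved, and the fingers are clear (12.5 s on the clock); one early push slipped off the lobe and was repeated 5 mm deeper.

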